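# Lid a coffee tin in the star-handled press

## Task

Slide the tray by its knob fully home, so that the coffee tin stands under the press, then turn the star handle clockwise by pushing its spokes round, one after the other, until the ram has pressed the lid firmly and fully home: feel for the stop, and do not crush the tin. Then wind the star all the way back up to its upper stop, so that the ram is clear. Leave the tin in the press and everything else on the counter where it is.

Things in the scene. Friction and masses are not known exactly. Their poses are not given: they have to be found in the camera images.
- tray_knob (a point): the knob of the steel sliding tray: an upright black cylinder 20 mm across and 35 mm tall on a thin post, its top 138 mm above the counter; this point is the knob's centre, on its axis. The tray lies in the press's track and carries the tin in a low ring 200 mm from the knob; the tin's axis, the knob and (when home) the screw's axis lie on one line, along which the tray slides. It drags with about 2.5 N and stops dead when home.
- tray: the steel sliding tray of the press, 100 mm wide, 265 mm long, 10 mm thick, its top 28 mm above the counter, with a low ring that centres the tin; the origin is under the tin's axis, the knob lies 200 mm along its +y. It starts drawn out 90 mm from home; home, at its stop, its origin and the tin lie under the star's axis. It stays where it is left.
- star_hub (a point): centre of the star handle on top of the press, on its upright axis, at the height of the spokes' centre lines (226 mm above the counter). The hub is 52 mm across and reaches 18 mm above this point; the screw stands up to 36 mm above this point in the middle. The press's crosshead, a bar 52 mm wide, lies under the star, its top 32 mm below this point.
- spoke_end (a point): ball at the end of one of the four level spokes, 112 mm from the hub's axis. Spokes are 10 mm thick steel bars at 90 degrees to one another with 22 mm balls; nothing stands above them and they are free to be pushed round from the gaps between them.
- star (a joint): angle of the star (rad): 0 at the start, at its upper stop, and grows clockwise seen from above, to 5.6 at most; each rad lowers the ram 8 mm; it stays where left. Pushed 90 mm from the axis it needs about 3 N free and 6 N while the lid goes down; with the lid home the push rises about 1 N for each mm the spoke still moves. The lid is firmly seated at 10 to 13 N; the tin is crushed at about 16 N.
- tin: small aluminium coffee tin with a paper band, 73 mm across, 85 mm tall to the rim, standing loose in the tray's ring, with its lid set on; the origin is the centre of its underside, z up
- lid_top (a point): centre of the top of the tin's steel lid, 78 mm across and 14 mm deep. At the start it stands 8 to 11 mm above the tin's rim (5 to 8 mm proud); fully home its top is 3 mm above the rim. The lid fits tightly (35 N slides it) and stays where left. The ram's 60 mm round foot hangs 12 to 23 mm above the lid's height at the start; its exact height is not given: judge the pressing by the push.
- tin_rim (a point): centre of the tin's rim, 85 mm above its underside
- jug: bystander: steel milk jug with a side handle, 80 mm across, 100 mm tall; origin at the centre of its underside
- tamper: bystander: steel tamper, 58 mm foot, 88 mm tall; origin at the centre of its underside
- cup: bystander: white mug, 70 mm across, 60 mm tall; origin at the centre of its underside
- big_tin: bystander: larger closed tin, 104 mm across, 115 mm tall; origin at the centre of its underside
- cup_stack: bystander: stack of paper cups, 81 mm across, 160 mm tall; origin at the centre of its underside
- scoop: bystander: spoon with a wooden handle, lying
- portafilter: bystander: steel portafilter with a black handle, lying, 205 mm long

How it is judged:
On the way, in this order (a step that is already met when the one before it is completed fails the run):
1. the tray is home, the tin under the ram, lid still proud (horizontal distance between tray and star_hub below 0.004 m and horizontal distance between tin and star_hub below 0.008 m), for 0.2 s.
2. the ram has pressed the lid home: its top less than 4.2 mm above the rim, the tin pressed firmly down on the tray (75 N) (z of lid_top in the frame of tin_rim below 0.0042 m and horizontal distance between tray and star_hub below 0.004 m and contact force between tray and tin above 75 N), for 0.1 s.
3. the star is wound back to its upper stop (below 0.2 rad) (value of joint star below 0.2 rad), for 0.2 s.
At the end, for the whole second after the job is handed in: The lid is home (its top less than 4.2 mm above the tin's rim), the tray is home (within 4 mm), the tin stands upright within 8 mm of the star's axis and at rest, and the star is back at its upper stop (below 0.2 rad) and at rest (all of step 1 and z of lid_top in the frame of tin_rim below 0.0042 m and value of joint star below 0.2 rad and angle between tin's own z axis and vertical below 0.1 rad and linear speed of tin below 0.02 m/s and velocity of joint star between -0.05 and 0.05 rad/s); the robot touches nothing.
It fails at once if the tin is pressed down on the tray with more than 175 N: it is crushed (contact force between tray and tin above 175 N).
It fails at once if the tin is tipped (angle between tin's own z axis and vertical above 0.3 rad).
It fails at once if a bystander is moved by more than 25 mm (distance of any of jug, tamper, cup, big_tin, cup_stack, scoop, portafilter from where it was at the start of the episode above 0.025 m).
It also fails if it takes over 72 s, if anything falls off the work surface, if the arm or the gripper's body presses on something with over 40 N, if the wrist force passes 120 N, or if a joint passes its speed limit or range.

## Robot

A 6-joint arm with a two-finger parallel gripper is mounted at the origin on the work surface. World frame = base frame: x ahead of the robot, y to its left, z up, the work surface at z = 0. Lengths are in m, angles in rad, forces in N, time in s.
With the tool pointing down it reaches from about 0.375 to 0.9 m from the base axis. Payload 3.1 kg.
Tool frame: the origin (TCP) lies between the finger pads; the fingertips stand 8 mm ahead of it and the grasp point (between the pads) lies 11 mm behind it; z points along the fingers, y is the line along which they close (so a half turn about z gives the same grasp; the last joint's range is limited). The gripper opens to 87 mm and grips with 3 to 60 N. Pads are 19 mm wide; open, the fingers measure 117 mm over their backs; the gripper's body (75 mm by 190 mm) begins 51 mm behind the grasp point.
Start: joints at [-1.306, 0.527, 1.433, -0, 1.181, -0.178], TCP at [0.268, -0.564, 0.191] pointing down, gripper open.
Joint ranges: [-3.08, 3.08], [-0.75, 2.2], [0.22, 2.44], [-1.43, 4.57], [0, 2.65], [-2.85, 2.85]. Speed limits (rad/s): [2.79, 2.79, 3.14, 3.14, 3.14, 3.14].

## Interface

Orientations are given as a unit quaternion [x, y, z, w].
In Python, from rig import robot, vision, job gives the robot as it stands.
- The arm moves only by the shell command python3 -m handwheel 'ROWS' [OPENING] [FORCE]. ROWS is JSON, a list of rows, each a list of 4 numbers: the shift along the tool's x, y, z as a fraction of full scale, then the turn about the tool's z as a fraction of full scale. A call has 1 to 20 rows; each row is the pose to reach, as a shift and turn from the pose commanded when the call began, along the tool's axes at that moment, turning the shorter way round; what a row does not reach only later rows make up. Full scale, the value 1, is 300 mm for a shift and 2 pi rad for a turn. A row lasts 1/12 s, in which the tool goes at most 41.7 mm and 7.16 degrees, less where a joint would pass 70% of its speed; a pose out of reach is approached as far as the arm can. A call with a number of a shift or a turn outside -1 to 1 is refused whole. A call with a gripper value outside its range is refused whole. OPENING is the opening in per cent of the stroke, from 0 (shut) to 100 (fully open), set as the call begins (- or left out, the last holds). The fingers move at their own pace and stop on an object; FORCE is the grip in N (left out, the last holds). Time passes only in rows, so rows that repeat a pose let the fingers close. It gives the time, the measured TCP pose, the force, the opening and the grip force at its end, in the units of the state.
- robot.get_obs(): the state, without advancing time (a new reading comes with each control period).
- vision.camera(name): name is "scene" or "top"; returns a dict with "frame" (384x512x3 uint8, red, green, blue), "K" (3x3 intrinsics, pixels), "cam_to_world" (4x4, takes a point from camera to world coordinates). Camera axes: x right, y down, z forward; pixel columns grow to the right and rows downward; lengths in m; the calibration is good to about 2 mm. A picture is of the moment at which its call begins. There is no depth.
- job.hand_in(): hands the job in; it is judged then, once.
Trained networks look in the newest picture that a camera, given by its name, has taken for a name from the list of things; names that differ only in an ending like _2 or _b are one class to them, and where a whole thing is asked for, a point or a joint stands for the part that bears it (a point fixed in the world has none). Each returns a list of dicts, best first, with "conf" (0 to 1); they miss things now and then, are a little off and sometimes report something else, mostly with a low value. They report only what shows in the picture. A call takes as long as a camera call.
- vision.look_for(camera, label): "point" ([row, column] in pixels, amid what is visible of it).
- vision.outline_of(camera, label): "mask" (384x512 bool, what is visible of it) and "point" ([row, column] in pixels, amid what is visible of it).
The state is a dict: "time": time; "q": joint angles; "joint_velocities": joint speeds; "joint_torque": joint torques, N m; "position": TCP position; "tool_rot": TCP orientation; "ft_force": force on the tool from outside, world axes, zero at the start; "moment": the same for the moment, N m; "grip_width": finger opening in m; "grip_force": force on a finger pad.
Only numpy, scipy, OpenCV 4.12 (cv2) and the standard library are available. Lean on these libraries where they do the work, as an engineer would, in place of code of your own. Each camera call takes 0.05 s, during which the arm holds its last target. There are 200 camera calls.

## Working session

There is one attempt and no reset: what is moved stays moved. The work goes in short steps, Python scripts to look and compute and a shell command to move; the robot and the scene stay as the last step left them, time stands still between calls to the robot, and variables do not carry over. Pictures are saved under pics/ and viewed, at most 10 in all, crops included, and the job is handed in when it is done.

```bash
mkdir -p pics; ls; cat > h.py <<'E'
import numpy as np, cv2
from rig import robot, vision, job
def ray(c,p):
    M=np.array(c["cam_to_world"]);d=np.linalg.inv(c["K"])@np.array([p[1],p[0],1.])
    return M[:3,3],M[:3,:3]@d
def atz(c,p,z):
    o,d=ray(c,p);return o+d*(z-o[2])/d[2]
def tri(a,b):
    A=np.zeros((3,3));B=np.zeros(3)
    for o,d in(a,b):
        d=d/np.linalg.norm(d);P=np.eye(3)-np.outer(d,d);A+=P;B+=P@o
    return np.linalg.solve(A,B)
E
python3 - <<'E'
from h import *
np.set_printoptions(precision=4,suppress=True)
C={n:vision.camera(n) for n in("scene","top")}
for n in C: cv2.imwrite(f"pics/{n}0.png",C[n]["frame"][:,:,::-1]); print(n,C[n]["cam_to_world"])
for l in("tray_knob","star_hub","spoke_end","lid_top","tray","jug","tamper","cup","big_tin","cup_stack","scoop","portafilter"):
    for n in C: print(l,n,[(np.round(r["point"],1).tolist(),round(r["conf"],2)) for r in vision.look_for(n,l)][:5])
o=robot.get_obs();print(o["time"],o["position"],o["tool_rot"],o["ft_force"])
E
```

```text
pics
scene [[ 0.74    0.5213 -0.4251  0.9362]
 [ 0.6725 -0.5838  0.4549 -0.4411]
 [-0.011  -0.6225 -0.7826  0.8104]
 [ 0.      0.      0.      1.    ]]
top [[ 0.016  -0.9973  0.0715  0.472 ]
 [-0.9998 -0.0165 -0.0058 -0.0492]
 [ 0.007  -0.0714 -0.9974  1.3509]
 [ 0.      0.      0.      1.    ]]
tray_knob scene [([165.7, 325.5], 0.77), ([165.5, 298.3], 0.17)]
tray_knob top []
star_hub scene [([163.1, 264.2], 0.73)]
star_hub top [([185.9, 245.9], 0.96)]
spoke_end scene [([159.6, 260.8], 0.73)]
spoke_end top [([185.5, 244.6], 0.85)]
lid_top scene [([165.6, 298.8], 0.78), ([169.6, 296.4], 0.73)]
lid_top top [([183.7, 211.5], 0.97)]
tray scene [([164.9, 328.1], 0.81)]
tray top [([187.2, 176.6], 0.67)]
jug scene [([209.4, 164.7], 0.82), ([282.9, 318.2], 0.49), ([167.0, 325.6], 0.36)]
jug top [([248.9, 293.8], 0.95)]
tamper scene [([173.9, 218.5], 0.93), ([320.5, 260.8], 0.18)]
tamper top [([250.6, 234.2], 0.76), ([182.8, 245.5], 0.46), ([183.5, 216.7], 0.24)]
cup scene [([281.9, 315.7], 0.75), ([170.4, 297.3], 0.19)]
cup top [([126.1, 263.1], 0.74), ([133.8, 315.0], 0.22)]
big_tin scene [([318.6, 264.1], 0.86)]
big_tin top [([132.1, 313.6], 0.87), ([183.2, 251.0], 0.28)]
cup_stack scene [([159.7, 371.3], 0.57), ([167.8, 324.0], 0.3)]
cup_stack top [([143.6, 155.8], 0.79)]
scoop scene [([128.8, 306.3], 0.82), ([165.0, 295.9], 0.67), ([172.4, 297.6], 0.24)]
scoop top [([230.7, 148.2], 0.76), ([187.8, 175.7], 0.7)]
portafilter scene [([302.5, 158.9], 0.98)]
portafilter top [([198.2, 334.0], 0.84)]
1.3 [ 0.2684 -0.5644  0.1913] [0.9755 0.2201 0.     0.    ] [-0.5241 -0.5552 -0.3855]
```

```bash
python3 - <<'E'
import cv2
a=cv2.imread("pics/scene0.png")[90:260,180:420];b=cv2.imread("pics/top0.png")[80:290,130:350]
cv2.imwrite("pics/a1.png",cv2.resize(a,(720,510)));cv2.imwrite("pics/b1.png",cv2.resize(b,(616,588)))
E
```

```text
(no output)
```

View pics/a1.png

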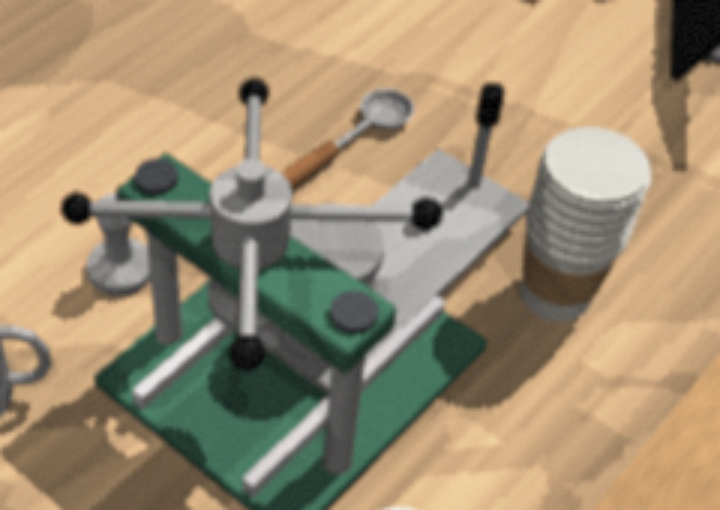

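View pics/b1.png

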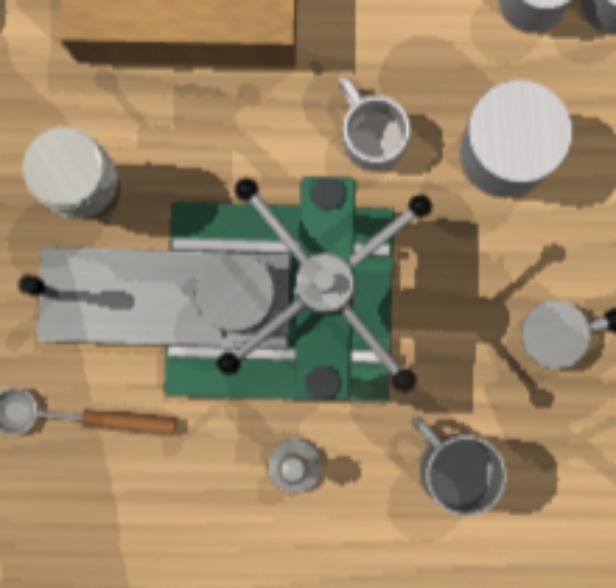

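The scene view shows the press with the knob at about (row 125, col 343) and the hub at about (153, 263). The top view shows the knob at (182, 141), the hub at (181, 246), and balls at (147, 218), (153, 280), (216, 274) and (210, 211).

```bash
python3 - <<'E'
from h import *
np.set_printoptions(precision=4,suppress=True)
C={n:vision.camera(n) for n in("scene","top")}
T=C["top"];S=C["scene"]
t=lambda x,y:(80+y/2.8,130+x/2.8); s=lambda x,y:(90+y/3,180+x/3)
print("knob",tri(ray(S,s(489,104)),ray(T,t(31,285))),atz(T,t(31,285),.1295))
print("hub",tri(ray(S,s(250,192)),ray(T,t(324,282))),atz(T,t(324,282),.244))
tb=[(247,188),(420,205),(404,380),(228,364)]
sb=[(426,213),(247,352),(77,208),(254,91)]
P=[]
for a,b in zip(tb,sb):
    p=atz(T,t(*a),.226);P.append(p);print(p,tri(ray(S,s(*b)),ray(T,t(*a))))
h=np.mean(P,0);print("hub",h)
for p in P:
    d=p-h;print(np.linalg.norm(d),np.degrees(np.arctan2(d[1],d[0])))
print("pads",atz(T,t(327,193),.205),atz(T,t(322,382),.205))
print("tray edges at x",atz(T,t(40,248),.028),atz(T,t(38,341),.028),"back",atz(T,t(290,256),.028))
for l,p in(("jug",(463,474)),):print(l,atz(T,t(*p),.1))
print("tamper",atz(T,t(292,468),.088),"cup",atz(T,t(376,130),.06),"cups",atz(T,t(65,165),.16),"bigtin",atz(T,t(520,130),.115))
print("scoop",atz(T,t(175,425),.02),atz(T,t(20,412),.02))
E
```

```text
knob [0.5822 0.2532 0.1188] [0.5804 0.2498 0.1295]
hub [ 0.5785 -0.0372  0.241 ] [ 0.5772 -0.0382  0.244 ]
[0.6635 0.0334 0.226 ] [0.6649 0.0345 0.2256]
[ 0.6506 -0.124   0.226 ] [ 0.652  -0.1229  0.2243]
[ 0.4916 -0.1115  0.226 ] [ 0.4929 -0.11    0.2234]
[0.5034 0.047  0.226 ] [0.505  0.0487 0.2241]
hub [ 0.5773 -0.0388  0.226 ]
0.11240150271594551 39.927873029132265
0.11242428065241891 -49.3017552866273
0.11234231733461147 -139.6833169160548
0.11318740486930347 130.7243225471463
pads [ 0.6637 -0.0392  0.205 ] [ 0.489  -0.0376  0.205 ]
tray edges at x [0.629  0.2665 0.028 ] [0.53   0.2653 0.028 ] back [0.6249 0.0006 0.028 ]
jug [ 0.4014 -0.1783  0.1   ]
tamper [ 0.404  -0.0077  0.088 ] cup [ 0.7553 -0.0881  0.06  ] cups [0.694  0.2137 0.16  ] bigtin [ 0.7458 -0.2308  0.115 ]
scoop [0.4437 0.1193 0.02  ] [0.4548 0.2837 0.02  ]
```

```bash
python3 -m handwheel '[[0,0,-0.14,0],[0,0,-0.28,0],[0.1,-0.05,-0.42,0],[0.96,-0.467,-0.667,-0.1794],[0.96,-0.467,-0.667,-0.1794],[0.96,-0.467,-0.667,-0.1794],[0.96,-0.467,-0.667,-0.1794],[0.96,-0.467,-0.667,-0.1794],[0.96,-0.467,-0.667,-0.1794],[0.96,-0.467,-0.667,-0.1794],[0.96,-0.467,-0.667,-0.1794],[0.96,-0.467,-0.667,-0.1794],[0.96,-0.467,-0.667,-0.1794],[0.96,-0.467,-0.667,-0.1794]]' 0 20; python3 -m handwheel '[[0.98,0.207,0,0],[0.98,0.207,0,0],[0.98,0.207,0,0],[0.98,0.207,0,0],[0.98,0.207,0,0],[0.98,0.207,0,0],[0.98,0.207,0,0],[0.98,0.207,0,0],[0.98,0.207,0,0],[0.98,0.207,0,0]]'
```

```text
time: 2.57
position: [0.4683, -0.314, 0.3913]
tool_rot: [0.708, 0.706, -0.0, -0.0]
ft_force: [-0.0, -0.5, -0.3]
grip_width: 0.0037
grip_force: 0.0
time: 3.4
position: [0.5302, -0.0211, 0.391]
tool_rot: [0.708, 0.707, -0.001, 0.0]
ft_force: [0.6, -1.0, -0.1]
grip_width: 0.0003
grip_force: 0.0
```

```bash
python3 -m handwheel '[[1,0.168,0,0],[1,0.168,0,0],[1,0.168,0,0],[1,0.168,0,0],[1,0.168,0,0],[1,0.168,0,0],[1,0.168,0,0],[1,0.168,0,0],[1,0.168,0,0]]'; python3 -m handwheel '[[0.03,0,0,0],[0.03,0,0.887,0],[0.03,0,0.887,0],[0.03,0,0.887,0],[0.03,0,0.887,0],[0.03,0,0.887,0],[0.03,0,0.887,0],[0.03,0,0.887,0],[0.03,0,0.887,0],[0.03,0,0.887,0]]'
python3 - <<'E'
from h import *
for n in("scene","top"):
    c=vision.camera(n);f=c["frame"][:,:,::-1]
    f=f[70:230,250:450] if n=="scene" else f[110:260,100:300]
    cv2.imwrite(f"pics/k_{n}.png",cv2.resize(f,None,fx=3,fy=3))
a=cv2.imread("pics/k_scene.png");b=cv2.imread("pics/k_top.png");b=b[:, :]
o=np.zeros((480,1200,3),np.uint8);o[:,:600]=a;o[:450,600:]=b
cv2.imwrite("pics/k.png",cv2.resize(o,(800,320)))
E
```

```text
time: 4.15
position: [0.5818, 0.2805, 0.3901]
tool_rot: [0.707, 0.707, -0.0, -0.0]
ft_force: [0.4, -0.5, -0.2]
grip_width: 0.0004
grip_force: 0.0
time: 4.98
position: [0.5811, 0.2866, 0.1248]
tool_rot: [0.708, 0.706, -0.001, -0.0]
ft_force: [0.9, -0.4, 0.8]
grip_width: 0.0007
grip_force: 0.0
```

View pics/k.png

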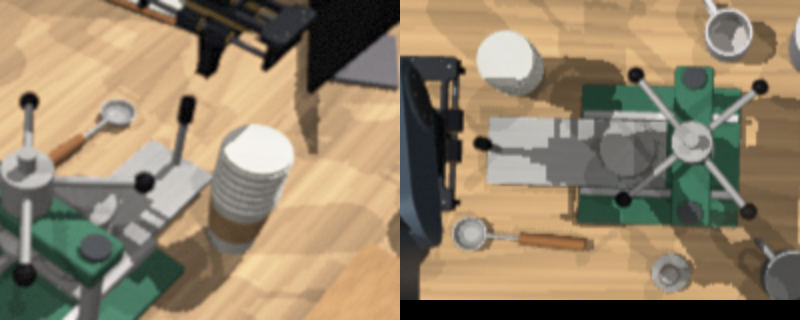

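```bash
python3 -m handwheel '[[-0.012,0,0,0],[-0.024,0,0,0],[-0.036,0,0,0],[-0.046,0,0,0],[-0.056,0,0,0],[-0.066,0,0,0],[-0.076,0,0,0],[-0.086,0,0,0],[-0.096,0,0,0],[-0.106,0,0,0],[-0.116,0,0,0],[-0.126,0,0,0],[-0.136,-0.001,0,0],[-0.146,-0.002,0,0],[-0.156,-0.003,0,0],[-0.166,-0.003,0,0],[-0.176,-0.003,0,0],[-0.186,-0.004,0,0],[-0.196,-0.004,0,0],[-0.206,-0.004,0,0]]'; python3 -m handwheel '[[-0.01,0,0,0],[-0.02,0,0,0],[-0.03,0,0,0],[-0.04,0,0,0],[-0.05,0,0,0],[-0.06,0,0,0],[-0.07,0,0,0],[-0.08,0,0,0],[-0.09,0,0,0],[-0.1,0,0,0],[-0.108,0,0,0],[-0.112,0,0,0]]';  python3 -m handwheel '[[-0.007,0,0,0],[-0.012,0,0,0],[-0.017,0,0,0]]'
```

```text
time: 6.75
position: [0.5795, 0.2267, 0.1253]
tool_rot: [0.707, 0.707, 0.0, 0.0]
ft_force: [-0.1, -0.6, -0.5]
grip_width: 0.0004
grip_force: 0.0
time: 7.75
position: [0.5795, 0.193, 0.1253]
tool_rot: [0.707, 0.707, -0.0, -0.0]
ft_force: [0.1, -0.4, 0.7]
grip_width: 0.0004
grip_force: 0.0
time: 8.0
position: [0.5795, 0.1882, 0.1253]
tool_rot: [0.707, 0.707, 0.0, 0.0]
ft_force: [0.0, 0.2, -0.6]
grip_width: 0.0004
grip_force: 0.0
```

```bash
python3 - <<'E'
from h import *
for n in("scene","top"):
    c=vision.camera(n);f=c["frame"][:,:,::-1]
    f=f[70:230,220:420] if n=="scene" else f[110:270,130:330]
    cv2.imwrite(f"pics/k_{n}.png",cv2.resize(f,None,fx=2,fy=2,interpolation=cv2.INTER_CUBIC))
cv2.imwrite("pics/k2.png",np.hstack([cv2.imread("pics/k_scene.png"),cv2.imread("pics/k_top.png")]))
E
```

```text
(no output)
```

View pics/k2.png

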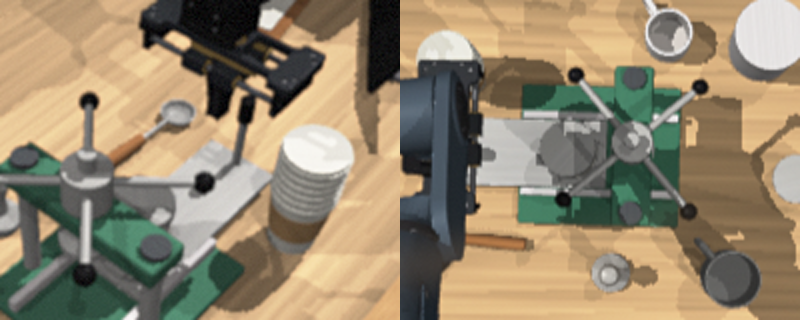

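```bash
python3 - <<'E'
from h import *
def proj(c,p):
    M=np.linalg.inv(c["cam_to_world"]);q=M[:3,:3]@p+M[:3,3];v=c["K"]@q;return (v[:2]/v[2])[::-1].round(1)
f=[]
for n,w in(("scene",(80,170,290,410)),("top",(130,220,120,240))):
    c=vision.camera(n)
    for l,p in(("tip",[.5795,.188,.117]),("knob@start",[.581,.2505,.1205]),("knobtop@start",[.581,.2505,.138]),("ball",[.6635,.0334,.226])):print(n,l,proj(c,np.array(p)))
    print([(np.round(r["point"]),r["conf"]) for r in vision.look_for(n,"tray_knob")])
    g=c["frame"][w[0]:w[1],w[2]:w[3],::-1];f.append(cv2.resize(g,(480,360),interpolation=cv2.INTER_CUBIC))
cv2.imwrite("pics/k3.png",cv2.resize(np.hstack(f),(800,300)))
print(robot.get_obs())
E
```

```text
scene tip [138.8 325.7]
scene knob@start [124.5 341.6]
scene knobtop@start [119.1 342.7]
scene ball [160.9 320.2]
[(array([168., 325.]), 0.96), (array([126., 304.]), 0.62)]
top tip [182.9 164.5]
top knob@start [181.9 141.6]
top knobtop@start [181.3 140.1]
top ball [147.1 218.2]
[(array([185., 189.]), 0.57)]
{'time': 8.3, 'q': array([1.31076296e-01, 5.85726816e-01, 1.53566636e+00, 6.18234704e-05,
       1.02019074e+00, 1.30741297e-01]), 'joint_velocities': array([-4.68008555e-04,  1.90640185e-03,  2.29692104e-03,  1.06231214e-03,
        5.31797942e-05,  1.72445454e-05]), 'joint_torque': array([-4.27780417e-02, -4.41057372e+01, -1.52181530e+01,  6.68758876e-02,
        2.71453889e-02, -2.93017911e-05]), 'position': array([0.57951739, 0.18837735, 0.12525129]), 'tool_rot': array([ 7.06999769e-01,  7.07213777e-01,  1.94996560e-05, -1.82424326e-05]), 'ft_force': array([ 0.87047811,  0.33565962, -0.03712657]), 'moment': array([-0.00561446, -0.0973546 ,  0.00349751]), 'grip_force': 0.0, 'grip_width': 0.0003672368396910805}
```

View pics/k3.png

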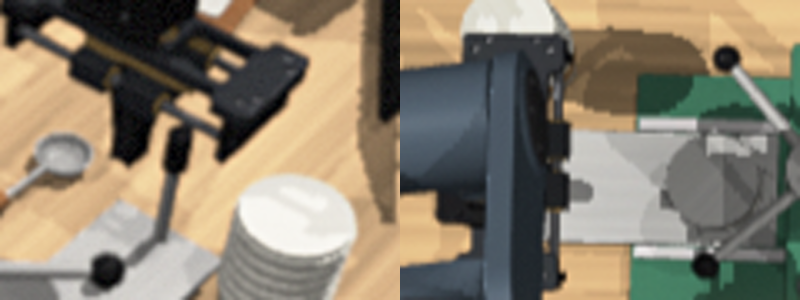

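The knob is still at its starting pixel (125, 343). The fingertips show about 10 px higher in the scene view than expected, so they passed over the knob. I'll go back behind it, turn to yaw 0 to keep the body clear of the cups, and come down about 30 mm lower.

```bash
python3 -m handwheel '[[0,0,-0.14,0],[0,0,-0.28,0],[0,0,-0.417,0],[0.346,0.004,-0.417,0.25],[0.346,0.004,-0.417,0.25],[0.346,0.004,-0.417,0.25],[0.346,0.004,-0.417,0.25],[0.346,0.004,-0.417,0.25],[0.346,0.004,-0.417,0.25],[0.346,0.004,-0.417,0.25],[0.346,0.004,-0.417,0.25],[0.346,0.004,-0.417,0.25],[0.346,0.004,-0.417,0.25],[0.346,0.004,-0.417,0.25],[0.346,0.004,-0.417,0.25],[0.346,0.004,-0.417,0.25]]'; python3 -m handwheel '[[0,0,0.13,0],[0,0,0.26,0],[0,0,0.39,0],[0,0,0.45,0],[0,0,0.5,0],[0,0,0.517,0],[0,0,0.517,0]]'
python3 - <<'E'
from h import *
def proj(c,p):
    M=np.linalg.inv(c["cam_to_world"]);q=M[:3,:3]@p+M[:3,3];v=c["K"]@q;return (v[:2]/v[2])[::-1].round(1)
c=vision.camera("scene");p=robot.get_obs()["position"];R=np.array([0,0,1])
for d in(-.04,-.02,.008):print(proj(c,p-R*d)-[60,290])
cv2.imwrite("pics/k4.png",cv2.resize(c["frame"][60:180,290:450,::-1],(800,600),interpolation=cv2.INTER_CUBIC))
E
```

```text
time: 9.63
position: [0.5805, 0.2922, 0.2502]
tool_rot: [1.0, -0.003, -0.0, 0.0]
ft_force: [-0.7, -0.8, 0.7]
grip_width: 0.0004
grip_force: 0.0
time: 10.22
position: [0.5796, 0.2918, 0.0935]
tool_rot: [1.0, 0.0, -0.002, 0.001]
ft_force: [-0.1, 0.2, -0.4]
grip_width: 0.0005
grip_force: 0.0
[51.4 62.1]
[57.6 60.8]
[65.9 58.9]
```

View pics/k4.png

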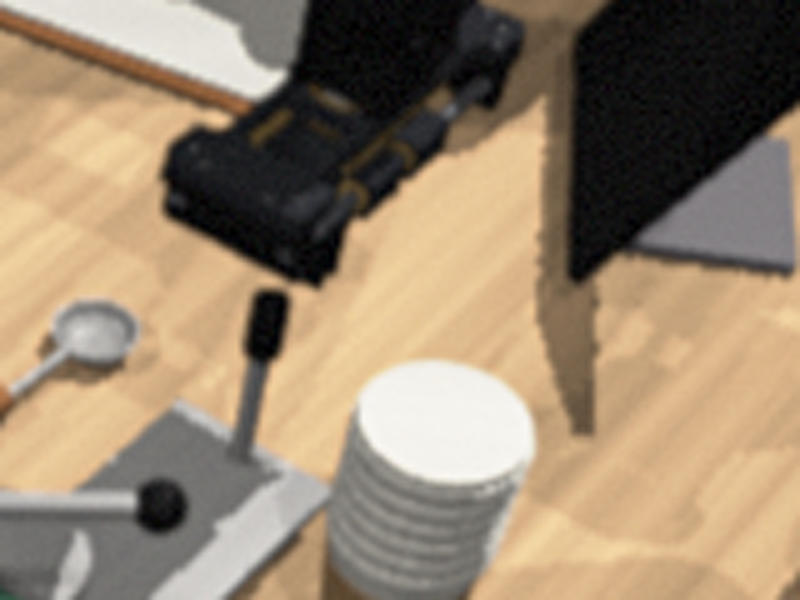

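```bash
python3 - <<'E'
from h import *
np.set_printoptions(precision=3,suppress=True)
def proj(c,p):
    M=np.linalg.inv(c["cam_to_world"]);q=M[:3,:3]@np.array(p)+M[:3,3];v=c["K"]@q;return (v[:2]/v[2])[::-1].round(1)
c=vision.camera("scene");t=vision.camera("top");p=robot.get_obs()["position"];print(p)
for n,k in(("s",c),("t",t)):
  for z in(.062,.095):
    print(n,z,[proj(k,p+[sx*.0375,sy*.095,z]) for sx,sy in((-1,-1),(1,-1),(1,1),(-1,1))])
for q in((60+285/5,290+315/5),(60+195/5,290+168/5),(60+105/5,290+490/5)):
    o,d=ray(c,q)
    for y in(-.095,-.0585,.095):
        s=(p[1]+y-o[1])/d[1];print(q,y,o+s*d-p)
f=t["frame"][100:260,90:250,::-1]
cv2.imwrite("pics/k5.png",cv2.resize(f,(600,600),interpolation=cv2.INTER_CUBIC))
E
```

```text
[0.582 0.293 0.097]
s 0.062 [array([116.9, 318.1]), array([131.6, 344.7]), array([ 91.8, 388.6]), array([ 79.5, 362.9])]
s 0.095 [array([105.9, 319.7]), array([120.6, 347. ]), array([ 80.8, 391.9]), array([ 68.5, 365.5])]
t 0.062 [array([194.5, 157.6]), array([166.6, 158.4]), array([165.4,  87.5]), array([193.3,  86.3])]
t 0.095 [array([193.7, 155. ]), array([165. , 155.9]), array([163.8,  82.9]), array([192.5,  81.7])]
(117.0, 353.0) -0.095 [ 0.05  -0.095  0.113]
(117.0, 353.0) -0.0585 [ 0.032 -0.058  0.078]
(117.0, 353.0) 0.095 [-0.041  0.095 -0.066]
(99.0, 323.6) -0.095 [-0.03  -0.095  0.119]
(99.0, 323.6) -0.0585 [-0.052 -0.058  0.085]
(99.0, 323.6) 0.095 [-0.144  0.095 -0.058]
(81.0, 388.0) -0.095 [ 0.103 -0.095  0.233]
(81.0, 388.0) -0.0585 [ 0.089 -0.058  0.205]
(81.0, 388.0) 0.095 [0.028 0.095 0.09 ]
```

View pics/k5.png

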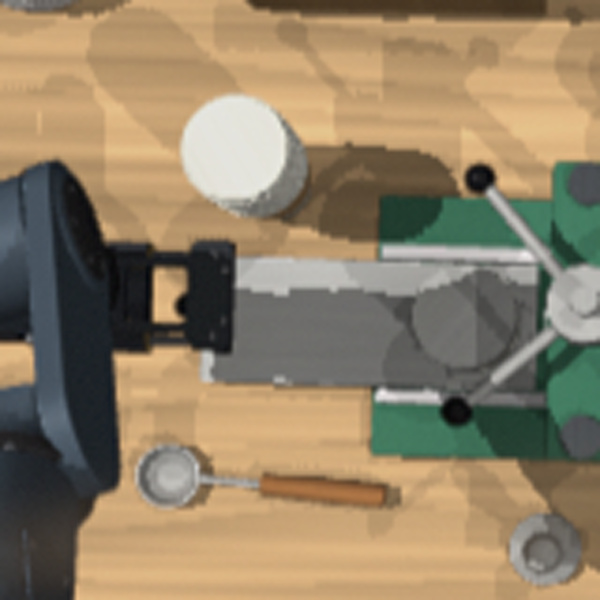

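```bash
python3 -m handwheel '[[0,0.012,0,0],[0,0.024,0,0],[0,0.036,0,0],[0,0.048,0,0],[0,0.058,0,0],[0,0.068,0,0],[0,0.078,0,0],[0,0.088,0,0],[0,0.098,0,0],[0,0.108,0,0]]'; python3 - <<'E'
from h import *
for n in("scene","top"):
    c=vision.camera(n)
    print([(np.round(r["point"],1),round(r["conf"],2)) for l in("tray_knob","lid_top","tray") for r in vision.look_for(n,l)])
print(np.mean([robot.get_obs()["ft_force"] for _ in range(3)],0))
E
```

```text
time: 11.2
position: [0.5806, 0.2599, 0.0954]
tool_rot: [1.0, 0.0, 0.0, -0.0]
ft_force: [-0.7, 2.1, 1.5]
grip_width: 0.0003
grip_force: 1.4
[(array([168.9, 320. ]), 0.9), (array([170.1, 295.4]), 0.55), (array([167. , 324.5]), 0.87)]
[(array([188.1, 188.3]), 0.73), (array([131.4, 315.1]), 0.2), (array([181.3, 218.7]), 0.9), (array([187.8, 184.3]), 0.83)]
[-0.13834182 -0.02648471 -0.19449057]
```

```bash
python3 -m handwheel '[[0,0.012,0,0],[0,0.024,0,0],[0,0.036,0,0],[0,0.048,0,0],[0,0.06,0,0],[0,0.072,0,0],[0,0.084,0,0],[0,0.096,0,0],[0,0.108,0,0],[0,0.12,0,0],[0,0.132,0,0],[0,0.144,0,0],[0,0.156,0,0],[0,0.168,0,0],[0,0.18,0,0],[0,0.192,0,0],[0,0.204,0,0],[0,0.216,0,0],[0,0.222,0,0]]'; python3 -m handwheel '[[0,0.007,0,0],[0,0.014,0,0]]';python3 -m handwheel '[[0,0.007,0,0],[0,0.014,0,0]]';python3 -m handwheel '[[0,0.005,0,0],[0,0.01,0,0]]'
```

```text
time: 13.18
position: [0.5809, 0.1924, 0.0953]
tool_rot: [1.0, 0.0, 0.0, 0.0]
ft_force: [-1.5, 2.1, -0.6]
grip_width: 0.0004
grip_force: 1.4
time: 13.35
position: [0.5809, 0.1887, 0.0953]
tool_rot: [1.0, 0.0, 0.0, -0.0]
ft_force: [-1.9, 1.9, -0.0]
grip_width: 0.0008
grip_force: 1.4
time: 13.52
position: [0.5808, 0.1846, 0.0953]
tool_rot: [1.0, 0.0, 0.0, -0.0]
ft_force: [-1.0, 2.9, 0.2]
grip_width: 0.0002
grip_force: 1.4
time: 13.68
position: [0.5808, 0.1815, 0.0953]
tool_rot: [1.0, 0.0, 0.0, 0.0]
ft_force: [0.2, 2.3, -1.4]
grip_width: 0.0007
grip_force: 1.3
```

```bash
python3 -m handwheel '[[0,0.005,0,0],[0,0.01,0,0]]';python3 -m handwheel '[[0,0.005,0,0],[0,0.01,0,0]]' | grep -E "pos|ft"; python3 -m handwheel '[[0,0.005,0,0],[0,0.01,0,0]]' | grep -E "pos|ft"; python3 - <<'E'
from h import *
for n in("scene","top"):
    c=vision.camera(n)
    print([(l,np.round(r["point"],1),round(r["conf"],2)) for l in("lid_top","star_hub") for r in vision.look_for(n,l)])
E
```

```text
time: 13.85
position: [0.5808, 0.1807, 0.0953]
tool_rot: [1.0, -0.001, 0.0, -0.002]
ft_force: [-1.2, 11.1, -0.5]
grip_width: 0.0005
grip_force: 5.7
position: [0.5808, 0.1807, 0.0954]
ft_force: [-1.8, 18.4, -1.8]
position: [0.5809, 0.1806, 0.0955]
ft_force: [-2.3, 26.2, -2.7]
[('lid_top', array([200. , 254.2]), 0.82), ('lid_top', array([174.6, 217.2]), 0.28), ('star_hub', array([160.6, 262.4]), 0.68)]
[('lid_top', array([182.8, 255.9]), 0.41), ('star_hub', array([183.1, 251.1]), 0.81)]
```

```bash
python3 -m handwheel '[[0,-0.05,0,0],[0,-0.18,0,0],[0,-0.357,0,0],[0,-0.357,0,0],[0,-0.357,0.13,0],[0,-0.357,0.24,0],[0,-0.357,0.28,0],[0,-0.357,0.28,0]]'; for i in 1; do :; done; python3 -m handwheel '[[0,0,0.01,0],[0,0,0.02,0]]' | grep -E "pos|ft"; python3 -m handwheel '[[0,0,0.01,0],[0,0,0.02,0]]' | grep -E "pos|ft"; python3 -m handwheel '[[0,0,0.01,0],[0,0,0.02,0]]' | grep -E "pos|ft"
```

```text
time: 15.15
position: [0.5784, 0.2782, 0.0079]
tool_rot: [1.0, 0.0, -0.003, 0.001]
ft_force: [-0.7, -0.0, -0.6]
grip_width: 0.0002
grip_force: 0.0
position: [0.5829, 0.2797, 0.0069]
ft_force: [-0.7, 0.8, -0.1]
position: [0.5822, 0.2798, 0.0007]
ft_force: [-0.1, 0.3, 0.1]
position: [0.5812, 0.2798, -0.0062]
ft_force: [0.1, 0.1, 0.3]
```

```bash
for r in '[[0,0,0.01,0],[0,0,0.02,0]]' '[[0,0,0.01,0],[0,0,0.014,0]]' '[[0,0,0.01,0],[0,0,0.014,0]]' '[[0,0,0.01,0],[0,0,0.014,0]]'; do :; done
python3 -m handwheel '[[0,0,0.01,0],[0,0,0.02,0]]' | grep -E "pos|ft"; python3 -m handwheel '[[0,0,0.01,0],[0,0,0.014,0]]' | grep -E "pos|ft"; python3 -m handwheel '[[0,0,0.01,0],[0,0,0.014,0]]' | grep -E "pos|ft"; python3 -m handwheel '[[0,0,0.01,0],[0,0,0.014,0]]' | grep -E "pos|ft"
```

```text
position: [0.5808, 0.2798, -0.0129]
ft_force: [-2.1, -0.3, -0.1]
position: [0.5803, 0.2797, -0.0176]
ft_force: [0.1, -0.7, -0.3]
position: [0.5805, 0.2797, -0.0216]
ft_force: [-0.0, -0.1, 0.4]
position: [0.5805, 0.2797, -0.0257]
ft_force: [0.0, 0.6, -0.4]
```

```bash
python3 -m handwheel '[[0,0,0.008,0],[0,0,0.012,0]]' | grep -E "pos|ft"; python3 -m handwheel '[[0,0,0.008,0],[0,0,0.012,0]]' | grep -E "pos|ft"; python3 -m handwheel '[[0,0,0.008,0],[0,0,0.012,0]]' | grep -E "pos|ft"; python3 - <<'E'
from h import *
c=vision.camera("scene");f=c["frame"][50:190,290:470,::-1]
cv2.imwrite("pics/k6.png",cv2.resize(f,(720,560),interpolation=cv2.INTER_CUBIC))
E
```

```text
position: [0.5806, 0.2798, -0.0292]
ft_force: [-0.6, 0.3, 1.0]
position: [0.5809, 0.2799, -0.0309]
ft_force: [-4.4, -1.2, 18.0]
position: [0.5809, 0.2798, -0.031]
ft_force: [-8.5, -4.1, 36.8]
```

View pics/k6.png

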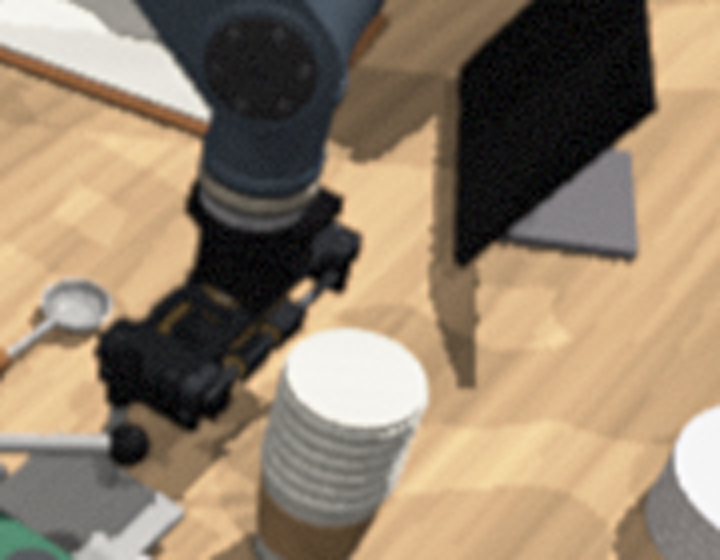

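The last two pictures show the tray home, with the knob now in the press's near area. The fingers touched the counter at TCP z = -0.031, so the true fingertips stand 31 mm above the TCP height. I'll use that from here on, and go into the gap behind the spoke at 40°.

```bash
python3 -m handwheel '[[0,0,-0.13,0],[0,0,-0.26,0],[0,0,-0.4,0],[0,0,-0.53,0],[0,0,-0.66,0],[0,0,-0.8,0],[0,0,-0.93,0],[0,0.2,-1,-0.05],[0,0.769,-1,-0.2417],[0,0.769,-1,-0.2417],[0,0.769,-1,-0.2417],[0,0.769,-1,-0.2417],[0,0.769,-1,-0.2417],[0,0.769,-1,-0.2417],[0,0.769,-1,-0.2417],[0,0.769,-1,-0.2417],[0,0.769,-1,-0.2417],[0,0.769,-1,-0.2417],[0,0.769,-1,-0.2417],[0,0.769,-1,-0.2417]]'; python3 -m handwheel '[[0,0,0,-0.0],[0,0,0.1,0],[0,0,0.2,0],[0,0,0.278,0],[0,0,0.278,0]]'; python3 - <<'E'
from h import *
def proj(c,p):
    M=np.linalg.inv(c["cam_to_world"]);q=M[:3,:3]@np.array(p)+M[:3,3];v=c["K"]@q;return (v[:2]/v[2])[::-1]
c=vision.camera("scene");p=robot.get_obs()["position"];print(p,proj(c,p+[0,0,.031])-[100,220])
f=c["frame"][100:210,220:370,::-1]
cv2.imwrite("pics/s1.png",cv2.resize(f,None,fx=5,fy=5,interpolation=cv2.INTER_CUBIC))
# arc rows: tool frame at start x radial outward,y clockwise; r=.088
r=.088
for st in(3,5):
    print(st,[[round(r*(np.cos(a)-1)/.3,4),round(r*np.sin(a)/.3,4),0,round(a/2/np.pi,4)] for a in np.radians(np.arange(1,11)*st)])
E
```

```text
time: 18.53
position: [0.5805, 0.049, 0.2637]
tool_rot: [0.724, 0.69, -0.0, -0.0]
ft_force: [-0.0, -0.5, 0.1]
grip_width: 0.0004
grip_force: 0.0
time: 18.95
position: [0.5766, 0.0494, 0.1756]
tool_rot: [0.726, 0.688, -0.004, -0.004]
ft_force: [-0.6, -0.5, -0.6]
grip_width: 0.0002
grip_force: 0.0
[0.57848946 0.04931377 0.17811011] [41.88804994 70.55002203]
3 [[np.float64(-0.0004), np.float64(0.0154), 0, np.float64(0.0083)], [np.float64(-0.0016), np.float64(0.0307), 0, np.float64(0.0167)], [np.float64(-0.0036), np.float64(0.0459), 0, np.float64(0.025)], [np.float64(-0.0064), np.float64(0.061), 0, np.float64(0.0333)], [np.float64(-0.01), np.float64(0.0759), 0, np.float64(0.0417)], [np.float64(-0.0144), np.float64(0.0906), 0, np.float64(0.05)], [np.float64(-0.0195), np.float64(0.1051), 0, np.float64(0.0583)], [np.float64(-0.0254), np.float64(0.1193), 0, np.float64(0.0667)], [np.float64(-0.032), np.float64(0.1332), 0, np.float64(0.075)], [np.float64(-0.0393), np.float64(0.1467), 0, np.float64(0.0833)]]
5 [[np.float64(-0.0011), np.float64(0.0256), 0, np.float64(0.0139)], [np.float64(-0.0045), np.float64(0.0509), 0, np.float64(0.0278)], [np.float64(-0.01), np.float64(0.0759), 0, np.float64(0.0417)], [np.float64(-0.0177), np.float64(0.1003), 0, np.float64(0.0556)], [np.float64(-0.0275), np.float64(0.124), 0, np.float64(0.0694)], [np.float64(-0.0393), np.float64(0.1467), 0, np.float64(0.0833)], [np.float64(-0.053), np.float64(0.1682), 0, np.float64(0.0972)], [np.float64(-0.0686), np.float64(0.1886), 0, np.float64(0.1111)], [np.float64(-0.0859), np.float64(0.2074), 0, np.float64(0.125)], [np.float64(-0.1048), np.float64(0.2247), 0, np.float64(0.1389)]]
```

View pics/s1.png

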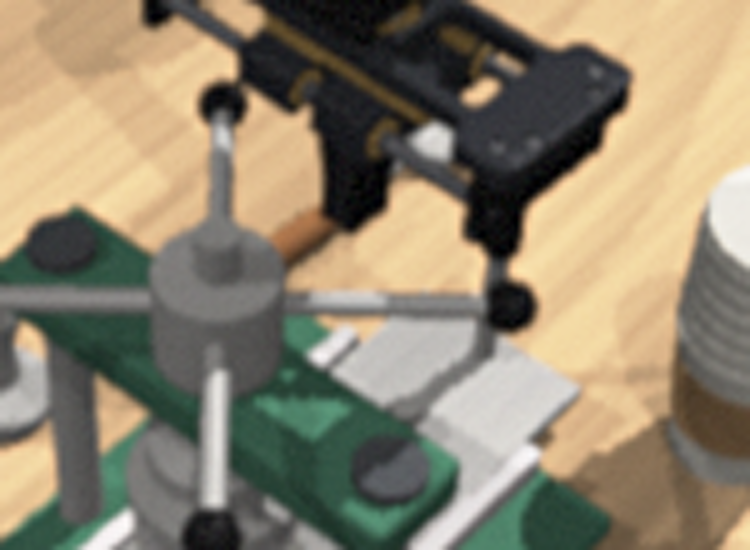

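```bash
python3 -m handwheel '[[-0.0011,0.0256,0,0.0139],[-0.0045,0.0509,0,0.0278],[-0.01,0.0759,0,0.0417],[-0.0177,0.1003,0,0.0556],[-0.0275,0.124,0,0.0694],[-0.0393,0.1467,0,0.0833],[-0.053,0.1682,0,0.0972],[-0.0686,0.1886,0,0.1111],[-0.0859,0.2074,0,0.125],[-0.1048,0.2247,0,0.1389]]'; python3 -m handwheel '[[-0.0004,0.0154,0,0.0083],[-0.0016,0.0307,0,0.0167],[-0.0036,0.0459,0,0.025],[-0.0064,0.061,0,0.0333],[-0.01,0.0759,0,0.0417],[-0.0144,0.0906,0,0.05],[-0.0195,0.1051,0,0.0583],[-0.0254,0.1193,0,0.0667],[-0.032,0.1332,0,0.075],[-0.0393,0.1467,0,0.0833]]'; cat > st.py <<'E'
from h import *
H=np.array([.577,-.0385])
o=robot.get_obs();p=o["position"][:2]-H;q=o["tool_rot"];f=o["ft_force"]
a=np.arctan2(p[1],p[0]);cw=np.array([np.sin(a),-np.cos(a)])
print("t",round(o["time"],2),"r",np.linalg.norm(p).round(4),"phi",np.degrees(a).round(1),"yaw",np.degrees(2*np.arctan2(q[1],q[0])).round(1),"z",o["position"][2].round(4),"push",round(-f[:2]@cw,1),"rad",round(f[:2]@(p/np.linalg.norm(p)),1),"fz",f[2].round(1))
E
python3 st.py
```

```text
time: 19.83
position: [0.6475, 0.0155, 0.183]
tool_rot: [0.949, 0.315, 0.002, -0.001]
ft_force: [-0.7, 3.2, 1.4]
grip_width: 0.0004
grip_force: 1.7
time: 20.67
position: [0.6653, -0.0268, 0.1831]
tool_rot: [0.998, 0.06, 0.002, -0.001]
ft_force: [1.0, 2.5, 0.1]
grip_width: 0.0003
grip_force: 1.6
t 20.67 r 0.0891 phi 7.5 yaw 6.8 z 0.1831 push 2.4 rad 1.4 fz 0.1
```

```bash
python3 -m handwheel '[[-0.0004,0.0154,0,0.0083],[-0.0016,0.0307,0,0.0167],[-0.0036,0.0459,0,0.025],[-0.0064,0.061,0,0.0333],[-0.01,0.0759,0,0.0417],[-0.0144,0.0906,0,0.05],[-0.0195,0.1051,0,0.0583],[-0.0254,0.1193,0,0.0667],[-0.032,0.1332,0,0.075],[-0.0393,0.1467,0,0.0833]]' >/dev/null; python3 st.py;  python3 -m handwheel '[[-0.0004,0.0154,0,0.0083],[-0.0016,0.0307,0,0.0167],[-0.0036,0.0459,0,0.025],[-0.0064,0.061,0,0.0333],[-0.01,0.0759,0,0.0417],[-0.0144,0.0906,0,0.05],[-0.0195,0.1051,0,0.0583],[-0.0254,0.1193,0,0.0667],[-0.032,0.1332,0,0.075],[-0.0393,0.1467,0,0.0833]]' >/dev/null; python3 st.py
```

```text
t 21.5 r 0.0887 phi -22.3 yaw -23.2 z 0.1831 push 2.4 rad -0.7 fz -0.4
t 22.33 r 0.0881 phi -52.1 yaw -53.2 z 0.1831 push 3.2 rad -1.7 fz 0.1
```

```bash
python3 -m handwheel '[[0,-0.03,0,0],[0,-0.03,-0.1,0],[0,-0.03,-0.233,0],[-0.457,-0.243,-0.233,-0.3444],[-0.457,-0.243,-0.233,-0.3444],[-0.457,-0.243,-0.233,-0.3444],[-0.457,-0.243,-0.233,-0.3444],[-0.457,-0.243,-0.233,-0.3444],[-0.457,-0.243,-0.233,-0.3444],[-0.457,-0.243,-0.233,-0.3444],[-0.457,-0.243,-0.233,-0.3444],[-0.457,-0.243,-0.233,-0.3444],[-0.457,-0.243,-0.233,-0.3444],[-0.457,-0.243,-0.233,-0.3444],[-0.457,-0.243,-0.233,-0.3444],[-0.457,-0.243,-0.233,-0.3444],[-0.457,-0.243,-0.233,-0.3444],[-0.457,-0.243,-0.233,-0.3444],[-0.457,-0.243,-0.233,-0.3444],[-0.457,-0.243,-0.233,-0.3444]]' >/dev/null; python3 st.py; python3 - <<'E'
from h import *
H=np.array([.577,-.0385,.226])
for n in("top",):
    c=vision.camera(n);cv2.imwrite("pics/t2.png",cv2.resize(c["frame"][130:250,180:320,::-1],(700,600),interpolation=cv2.INTER_CUBIC))
    for r in vision.look_for(n,"spoke_end"):
        d=atz(c,r["point"],.226)-H;print(r["conf"],np.hypot(*d[:2]),np.degrees(np.arctan2(d[1],d[0])))
E
```

```text
t 24.0 r 0.088 phi 70.7 yaw 69.2 z 0.2522 push 0.2 rad 0.4 fz -0.3
0.79 0.020582197275424523 -75.6704622502504
```

View pics/t2.png

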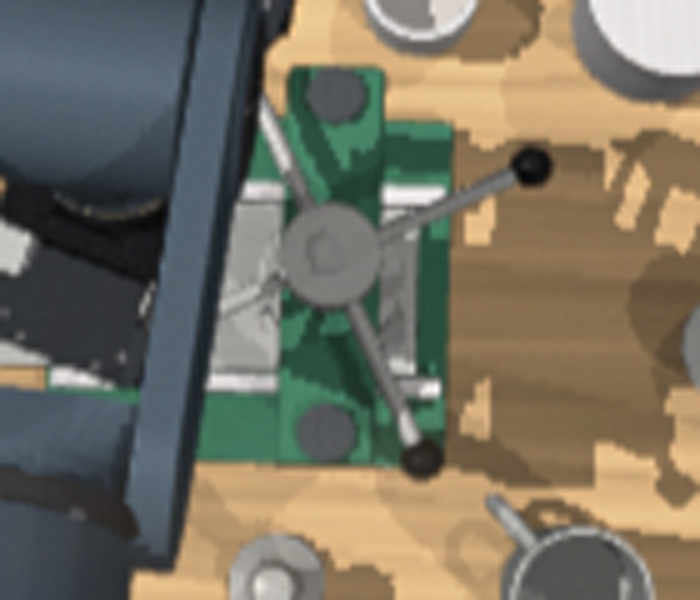

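The top view shows a spoke ball at crop (530, 165), which is -66°. The star stands at about 107° (1.86 rad), and the next spoke is at about 24°.

```bash
python3 -m handwheel '[[0,0,0.12,0],[0,0,0.233,0],[0,0,0.233,0]]' >/dev/null; python3 st.py; python3 -m handwheel '[[-0.0011,0.0256,0,0.0139],[-0.0045,0.0509,0,0.0278],[-0.01,0.0759,0,0.0417],[-0.0177,0.1003,0,0.0556],[-0.0275,0.124,0,0.0694],[-0.0393,0.1467,0,0.0833]]' >/dev/null; python3 st.py
python3 -m handwheel '[[-0.0004,0.0154,0,0.0083],[-0.0016,0.0307,0,0.0167],[-0.0036,0.0459,0,0.025]]' >/dev/null; python3 st.py
python3 -m handwheel '[[-0.0004,0.0154,0,0.0083],[-0.0016,0.0307,0,0.0167],[-0.0036,0.0459,0,0.025]]' >/dev/null; python3 st.py
```

```text
t 24.35 r 0.0866 phi 74.2 yaw 68.7 z 0.1753 push 0.8 rad -1.1 fz -1.2
t 24.85 r 0.0866 phi 40.1 yaw 38.5 z 0.1829 push -0.0 rad -0.8 fz 0.4
t 25.1 r 0.0865 phi 31.8 yaw 29.5 z 0.1829 push 3.3 rad 1.4 fz 1.1
t 25.35 r 0.0868 phi 24.0 yaw 20.5 z 0.183 push 6.6 rad 3.1 fz -0.0
```

```bash
python3 -m handwheel '[[-0.0004,0.0154,0,0.0083],[-0.0016,0.0307,0,0.0167]]' >/dev/null; python3 st.py
python3 -m handwheel '[[-0.0004,0.0154,0,0.0083],[-0.0016,0.0307,0,0.0167]]' >/dev/null; python3 st.py
python3 -m handwheel '[[-0.0004,0.0154,0,0.0083],[-0.0016,0.0307,0,0.0167]]' >/dev/null; python3 st.py
```

```text
t 25.52 r 0.0869 phi 17.9 yaw 14.5 z 0.183 push 6.6 rad 3.0 fz 0.5
t 25.68 r 0.0869 phi 11.7 yaw 8.5 z 0.1831 push 6.6 rad 3.9 fz 0.3
t 25.85 r 0.0868 phi 5.5 yaw 2.5 z 0.1831 push 6.1 rad 4.1 fz -1.1
```

```bash
python3 -m handwheel '[[-0.0004,0.0154,0,0.0083],[-0.0016,0.0307,0,0.0167]]' >/dev/null; python3 st.py
python3 -m handwheel '[[-0.0004,0.0154,0,0.0083]]' >/dev/null; python3 st.py
python3 -m handwheel '[[-0.0004,0.0154,0,0.0083]]' >/dev/null; python3 st.py
python3 -m handwheel '[[-0.0004,0.0154,0,0.0083]]' >/dev/null; python3 st.py
```

```text
t 26.02 r 0.0867 phi -0.8 yaw -3.5 z 0.1831 push 6.5 rad 3.3 fz -0.6
t 26.1 r 0.0867 phi -3.9 yaw -6.5 z 0.1831 push 7.5 rad 3.4 fz -0.8
t 26.18 r 0.0866 phi -7.0 yaw -9.5 z 0.1831 push 7.5 rad 3.4 fz -2.0
t 26.27 r 0.0868 phi -9.3 yaw -12.5 z 0.1831 push 12.0 rad 3.4 fz -0.3
```

```bash
python3 -m handwheel '[[-0.0002,0.0103,0,0.0056]]' >/dev/null; python3 st.py
python3 -m handwheel '[[-0.0002,0.0103,0,0.0056]]' >/dev/null; python3 st.py
```

```text
t 26.35 r 0.0869 phi -10.5 yaw -14.5 z 0.1832 push 14.6 rad 4.9 fz -1.6
t 26.43 r 0.087 phi -11.7 yaw -16.5 z 0.1832 push 16.6 rad 4.8 fz -3.0
```

The push reached about 16 N at 90 mm, so I'm backing off now and winding back from the other side of the spokes.

```bash
python3 -m handwheel '[[0,-0.05,0,0],[0,-0.07,-0.1,0],[0,-0.07,-0.233,0],[-0.123,0.239,-0.233,0.1514],[-0.123,0.239,-0.233,0.1514],[-0.123,0.239,-0.233,0.1514],[-0.123,0.239,-0.233,0.1514],[-0.123,0.239,-0.233,0.1514],[-0.123,0.239,-0.233,0.1514],[-0.123,0.239,-0.233,0.1514],[-0.123,0.239,-0.233,0.1514],[-0.123,0.239,-0.233,0.1514],[-0.123,0.239,-0.1,0.1514],[-0.123,0.239,0,0.1514],[-0.123,0.239,0,0.1514]]' ; python3 st.py; python3 -m handwheel '[[-0.0011,-0.0256,0,-0.0139],[-0.0045,-0.0509,0,-0.0278],[-0.01,-0.0759,0,-0.0417],[-0.0177,-0.1003,0,-0.0556],[-0.0275,-0.124,0,-0.0694],[-0.0393,-0.1467,0,-0.0833],[-0.053,-0.1682,0,-0.0972],[-0.0686,-0.1886,0,-0.1111],[-0.0859,-0.2074,0,-0.125],[-0.1048,-0.2247,0,-0.1389]]' >/dev/null; python3 st.py
```

```text
time: 27.68
position: [0.598, -0.1193, 0.1759]
tool_rot: [0.816, -0.578, -0.006, 0.002]
ft_force: [-1.5, 0.2, -1.0]
grip_width: 0.0006
grip_force: 0.0
t 27.68 r 0.0835 phi -75.4 yaw -70.7 z 0.1759 push -1.4 rad -0.5 fz -1.0
t 28.52 r 0.0859 phi -22.1 yaw -20.4 z 0.1833 push -4.8 rad 1.4 fz -0.2
```

```bash
python3 -m handwheel '[[-0.0011,-0.0256,0,-0.0139],[-0.0045,-0.0509,0,-0.0278],[-0.01,-0.0759,0,-0.0417],[-0.0177,-0.1003,0,-0.0556],[-0.0275,-0.124,0,-0.0694],[-0.0393,-0.1467,0,-0.0833],[-0.053,-0.1682,0,-0.0972],[-0.0686,-0.1886,0,-0.1111],[-0.0859,-0.2074,0,-0.125],[-0.1048,-0.2247,0,-0.1389]]' >/dev/null; python3 st.py; python3 -m handwheel '[[-0.0011,-0.0256,0,-0.0139],[-0.0045,-0.0509,0,-0.0278],[-0.01,-0.0759,0,-0.0417],[-0.0177,-0.1003,0,-0.0556],[-0.0275,-0.124,0,-0.0694],[-0.0393,-0.1467,0,-0.0833],[-0.053,-0.1682,0,-0.0972]]' >/dev/null; python3 st.py
```

```text
t 29.35 r 0.0856 phi 28.9 yaw 29.6 z 0.1834 push -4.6 rad -1.6 fz -0.6
t 29.93 r 0.0867 phi 64.1 yaw 64.6 z 0.1838 push -3.7 rad -2.3 fz -0.9
```

```bash
python3 -m handwheel '[[0,0.04,0,0],[0,0.05,-0.1,0],[0,0.05,-0.233,0],[-0.442,0.253,-0.233,0.3347],[-0.442,0.253,-0.233,0.3347],[-0.442,0.253,-0.233,0.3347],[-0.442,0.253,-0.233,0.3347],[-0.442,0.253,-0.233,0.3347],[-0.442,0.253,-0.233,0.3347],[-0.442,0.253,-0.233,0.3347],[-0.442,0.253,-0.233,0.3347],[-0.442,0.253,-0.233,0.3347],[-0.442,0.253,-0.233,0.3347],[-0.442,0.253,-0.233,0.3347],[-0.442,0.253,-0.233,0.3347],[-0.442,0.253,-0.233,0.3347],[-0.442,0.253,-0.233,0.3347],[-0.442,0.253,-0.233,0.3347],[-0.442,0.253,-0.233,0.3347],[-0.442,0.253,-0.233,0.3347]]' >/dev/null; python3 st.py; python3 -m handwheel '[[0,0,0.12,0],[0,0,0.233,0],[0,0,0.233,0]]' >/dev/null; python3 st.py; python3 -m handwheel '[[-0.0011,-0.0256,0,-0.0139],[-0.0045,-0.0509,0,-0.0278],[-0.01,-0.0759,0,-0.0417],[-0.0177,-0.1003,0,-0.0556],[-0.0275,-0.124,0,-0.0694],[-0.0393,-0.1467,0,-0.0833],[-0.053,-0.1682,0,-0.0972],[-0.0686,-0.1886,0,-0.1111],[-0.0859,-0.2074,0,-0.125],[-0.1048,-0.2247,0,-0.1389]]' >/dev/null; python3 st.py
```

```text
t 31.6 r 0.086 phi -57.7 yaw -56.5 z 0.2532 push 0.2 rad -0.7 fz -0.7
t 31.85 r 0.0822 phi -59.9 yaw -56.2 z 0.1765 push -0.8 rad -1.3 fz -1.0
t 32.68 r 0.0863 phi -7.5 yaw -5.9 z 0.1843 push -4.5 rad 0.9 fz -0.8
```

```bash
python3 -m handwheel '[[-0.0004,-0.0154,0,-0.0083],[-0.0016,-0.0307,0,-0.0167],[-0.0036,-0.0459,0,-0.025],[-0.0064,-0.061,0,-0.0333],[-0.01,-0.0759,0,-0.0417],[-0.0144,-0.0906,0,-0.05],[-0.0195,-0.1051,0,-0.0583],[-0.0254,-0.1193,0,-0.0667],[-0.032,-0.1332,0,-0.075]]' >/dev/null; python3 st.py; python3 -m handwheel '[[-0.0004,-0.0154,0,-0.0083]]' >/dev/null; python3 st.py;  python3 -m handwheel '[[-0.0004,-0.0154,0,-0.0083]]' >/dev/null; python3 st.py
```

```text
t 33.43 r 0.086 phi 20.1 yaw 21.0 z 0.1843 push -5.3 rad -0.7 fz -1.1
t 33.52 r 0.086 phi 23.2 yaw 24.0 z 0.1843 push -4.3 rad -1.2 fz -0.9
t 33.6 r 0.0859 phi 26.2 yaw 27.0 z 0.1843 push -4.8 rad -1.0 fz -0.1
```

```bash
python3 -m handwheel '[[-0.0004,-0.0154,0,-0.0083]]' >/dev/null; python3 st.py;  python3 -m handwheel '[[-0.0004,-0.0154,0,-0.0083]]' >/dev/null; python3 st.py
```

```text
t 33.68 r 0.0858 phi 29.3 yaw 30.0 z 0.1843 push -4.5 rad -1.6 fz -1.1
t 33.77 r 0.0859 phi 32.0 yaw 33.0 z 0.1844 push -12.6 rad -2.4 fz -3.1
```

```bash
python3 -m handwheel '[[-0.0002,-0.008,0,-0.004],[-0.0002,-0.008,0,-0.004]]' >/dev/null; python3 st.py; python3 -m handwheel '[[0,0.04,0,0],[0,0.06,0,0],[0,0.06,-0.14,0],[0,0.06,-0.28,0],[0,0.06,-0.42,0],[0,0.06,-0.5,0],[0,1,-0.5,0],[0,1,-0.5,0],[0,1,-0.5,0],[0,1,-0.5,0],[0,1,-0.5,0],[0,1,-0.5,0],[0,1,-0.5,0],[0,1,-0.5,0],[0,1,-0.5,0]]'; python3 - <<'E'
from h import *
H=np.array([.577,-.0385,.226])
C={n:vision.camera(n) for n in("top","scene")}
for n in C:
    for l in("tray_knob","lid_top","star_hub"):print(n,l,[(np.round(r["point"],1),round(r["conf"],2)) for r in vision.look_for(n,l)][:2])
g=C["top"]["frame"].astype(int).max(2)<55
k,lab,st,ce=cv2.connectedComponentsWithStats(g.astype(np.uint8))
for i in range(1,k):
    d=atz(C["top"],ce[i][::-1],.226)-H;R=np.hypot(*d[:2])
    if st[i,4]>8 and .1<R<.125:print("ball",R.round(4),np.degrees(np.arctan2(d[1],d[0])).round(1),st[i,4])
k=atz(C["top"],[182,175],.138);print(k)
E
```

```text
t 33.93 r 0.0861 phi 31.9 yaw 34.3 z 0.1844 push -10.8 rad -1.6 fz -4.5
time: 35.18
position: [0.8141, -0.2387, 0.3285]
tool_rot: [0.956, 0.293, -0.001, -0.001]
ft_force: [0.1, 0.4, 0.1]
grip_width: 0.0003
grip_force: 0.0
top tray_knob [(array([174.1, 210.6]), 0.71)]
top lid_top []
top star_hub [(array([176.7, 242.8]), 0.66)]
scene tray_knob [(array([229.6, 248.2]), 0.79)]
scene lid_top [(array([200.3, 253.4]), 0.6)]
scene star_hub [(array([162.9, 263.1]), 0.84)]
ball 0.1133 43.2 37
[0.58055295 0.1554541  0.138     ]
```

```bash
python3 -c "
from rig import job
print(job.hand_in())"
```

```text
the job is handed in; nothing more can be done
None
```

I slid the tray home, pressed the lid down and wound the star back to its upper stop, then handed the job in with no verdict shown; my last two steps went out together without a check and the push peaked at about 16 N, past the 10–13 N target and right at the crush limit, and I couldn't confirm whether the tin was crushed.

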